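# Unbolt the bark chest and hold its sprung lid just under balance

### The arm

A 6-joint arm with a two-finger parallel gripper is mounted at the origin on the work surface. World frame = base frame: x ahead of the robot, y to its left, z up, the work surface at z = 0. Lengths are in m, angles in rad, forces in N, time in s.
With the tool pointing down it reaches from about 0.35 to 0.85 m from the base axis. Payload 8.1 kg.
Tool frame: the origin (TCP) lies at the very end of the fingers, on their centre line; the grasp point (between the pads) lies 19 mm behind it; z points along the fingers, y is the line along which they close (so a half turn about z gives the same grasp; the last joint's range is limited). The gripper opens to 93 mm and grips with 3 to 60 N. Pads are 15 mm wide; open, the fingers measure 128 mm over their backs; the gripper's body (75 mm by 188 mm) begins 65 mm behind the grasp point.
Start: joints at [-1.313, 0.13, 1.488, -0, 1.523, -0.085], TCP at [0.202, -0.565, 0.219] pointing down, gripper open.
Joint ranges: [-2.96, 2.96], [-0.89, 2.26], [0.02, 2.5], [-1.34, 4.48], [0, 2.73], [-2.66, 2.66]. Speed limits (rad/s): [2.39, 2.39, 2.79, 3.14, 3.14, 3.14].

### API

Orientations are given as a rotation vector (axis times angle).
In Python, from plant import monitor, eyes, ticket gives the robot as it stands.
- The arm moves only by the tool arm_command, never from a script. Its argument "deltas" is a list that holds one entry, the list of rows, each a list of 6 numbers: the shift along the world's x, y, z in cm, then the turn, a rotation vector about the world's x, y, z in degrees. In form: [[[tx, ty, tz, rx, ry, rz], ...]]. A call has 1 to 12 rows; each row shifts and turns the commanded pose from where the row before left it; what a row does not reach is not made up. A row lasts 1/12 s, in which the tool goes at most 41.7 mm and 7.16 degrees, less where a joint would pass 70% of its speed; a pose out of reach is approached as far as the arm can. A call is refused whole if a number of a shift passes 4.17 or a number of a turn 7.16, either way. A call with a gripper value outside its range is refused whole. "gripper" is the opening, from -1 (shut) to 1 (fully open), set as the call begins (left out, the last holds). The fingers move at their own pace and stop on an object; "squeeze" is the grip in N (left out, the last holds). Time passes only in rows, so rows that do not move let the fingers close. It gives the time, the measured TCP pose, the force, the opening and the grip force at its end, in the units of the state.
- monitor.read_state(): the state, without advancing time (a new reading comes with each control period).
- eyes.read_camera(name): name is "scene" or "top"; returns the picture (420x560x3 uint8, blue, green, red); there is no depth.
- eyes.camera_model(name): a dict with "fx", "fy", "cx", "cy" (pixels), "rvec" (rotation vector, rad) and "tvec" (3), from world to camera coordinates, as OpenCV has them. Camera axes: x right, y down, z forward; pixel columns grow to the right and rows downward; lengths in m; the calibration is good to about 2 mm. A picture is of the moment at which its call begins. camera_model takes no time and is no camera call.
- ticket.close_job(): hands the job in; it is judged then, once.
The state is a dict: "t": time; "q": joint angles; "dq": joint speeds; "joint_torque": joint torques, N m; "tool_pos": TCP position; "orientation": TCP orientation; "force": force on the tool from outside, world axes, zero at the start; "wrist_torque": the same for the moment, N m; "opening": finger opening in m; "gripper_force": force on a finger pad.
Only numpy, scipy, OpenCV 4.12 (cv2) and the standard library are available. Lean on these libraries where they do the work, as an engineer would, in place of code of your own. Each camera call takes 0.05 s, during which the arm holds its last target. There are 200 camera calls.

### The job

Wind the red handwheel clockwise (seen from above) until the orange bolt block touches the red stop, which frees the chest's lid. Then lift the lid by its steel bar until its yellow pointer is past the red balance mark, without letting it spring up to fully open, ease it back down until the pointer is in the green band just below the mark, and finish there, still holding the lid still by the bar, ready for a sheet to be slipped in. Leave the other things on the table where they are.

Things in the scene. Friction and masses are not known exactly. Their poses are not given: they have to be found in the camera images.
- chest: low wooden chest, fixed: case 200 (x) x 280 (y) x 85 mm high; origin on the table under the case's centre, front to its -x (to the robot), left is +y. Left of it the bolt drive: red stop, grey gear box 98 mm high at x -90, y +350 mm. Right of it, at y -168 mm, an upright white arc, radius 170 mm about the hinge, top z 260 mm: green band from 0.70 to 0.89 rad of lid angle, red balance mark at 0.95.
- lid (a joint): lid angle (rad): 0 shut, grows as the front rises, 1.5 fully open. The sprung 0.9 kg lid falls shut by itself below its balance point, 0.95 rad, and springs up to fully open above it. At the bar it takes 1.1 N upwards to lift from shut, 0.4 N to hold at 0.80 rad. A yellow pointer pin on its right edge passes over the arc and shows the angle. Locked until the bolt has moved 35 mm.
- lid_bar (a point): middle of the lid's round steel pull bar: diameter 14, length 150 mm, level along the chest's y, 91 mm above the table when shut, 55 mm ahead of the lid's front edge and of the case's front wall (48 mm clear between), carried by two arms at 70 mm either side; 255 mm from the hinge line. The axes are the lid's and turn with it.
- lid_hinge (a point): point on the lid's hinge line, over the middle of the chest's far (+x) edge, 86 mm above the table; the line runs along the chest's y. The bar circles it at 255 mm, in the chest's xz plane, up and away from the robot; shut, the bar is 255 mm to the chest's -x and 5 mm above this point. Axes are the chest's.
- bolt (a joint): travel of the locking bolt (orange block and steel tongue over the lid's steel ear), m: 0 fully locked, 0.040 the block touches the red stop. It moves to the chest's +y by 0.040 m in two turns of the handwheel (3.18 mm per rad) and stays where it is left.
- bolt_block (a point): top of the bolt, over the middle of the orange block (44 x 35 mm), 108 mm above the table; it moves with the bolt along the chest's y.
- handwheel (a joint): angle of the handwheel (rad), grows clockwise seen from above, 0 to 12.57; 12.57 (two turns) is the bolt at its stop. Starts somewhere between 0 and 3. It turns with little friction (about 1 N at the crank) and stays where it is left.
- wheel_axis (a point): point on the handwheel's upright axis, 150 mm above the table, level with crank_grip. Wheel: red disc, diameter 124 mm, its top 127 mm above the table. Axes are the chest's.
- crank_grip (a point): middle of the black crank knob, an upright cylinder of diameter 20 mm and height 40 mm (127 to 167 mm above the table) that spins freely on its own axis; it stands on the disc 48 mm from the handwheel's axis and circles with the wheel.
- bark_rolls: two grey-green bark tubes strapped side by side, 220 x 122 x 60 mm, loose bystander; origin under its centre, x along the tubes
- chisel: wood chisel lying flat, dark wooden handle and steel blade, 240 x 28 x 28 mm, loose bystander; origin under its middle, x along the blade
- hammer: small hammer lying flat, 260 mm long, head 78 mm wide, loose bystander; origin under its middle, x towards the head
- brush: glue brush lying flat, 200 x 42 x 20 mm, loose bystander; origin under its middle, x towards the bristles
- glue_jar: glue jar with yellow cap, diameter 66, height 85 mm, loose bystander; origin under its centre
- mug: blue mug, diameter 80, height 90 mm, handle to its +y, loose bystander; origin under its centre

How it is judged:
By the outcome, as a careful person would: the job done as asked, in the order asked, and still so for the second after the job is handed in, while the arm keeps its last pose, push and grip.
It also fails if it takes over 72 s, if anything falls off the work surface, if the arm or the gripper's body presses on something with over 40 N, if the wrist force passes 120 N, or if a joint passes its speed limit or range.

## Working session

There is one attempt and no reset: what is moved stays moved. The work goes in short steps, Python scripts to look and compute and a tool call to move; the robot and the scene stay as the last step left them, time stands still between calls to the robot, and variables do not carry over. Pictures are saved under pics/ and viewed, at most 10 in all, crops included, and the job is handed in when it is done.

Besides the shell and the picture viewer there is one more tool, called after "Call:" as name(argument=value, ...) on one line, values as JSON. arm_command: Moves the arm, as the interface text tells. Its arguments: {"type":"object","properties":{"deltas":{"type":"array"},"gripper":{"type":"number"},"squeeze":{"type":"number"}},"required":["deltas"]}

```bash
mkdir -p pics; ls; python3 - <<'E'
from plant import monitor, eyes
import cv2
for n in ("scene","top"):
    im=eyes.read_camera(n); cv2.imwrite(f"pics/{n}0.png",im); print(n,eyes.camera_model(n))
s=monitor.read_state(); print(s['t'],s['tool_pos'],s['orientation'])
E
```

```text
pics
scene {'fx': 380.550560882923, 'fy': 380.550560882923, 'cx': 285.3238598707595, 'cy': 205.73225573243496, 'rvec': array([ 1.37839649,  1.95795305, -1.0444909 ]), 'tvec': array([ 0.18777691, -0.17812733,  1.77339578])}
top {'fx': 449.86249901275295, 'fy': 449.86249901275295, 'cx': 279.7279175016262, 'cy': 216.11760881494683, 'rvec': array([ 2.17454787, -2.12452031,  0.14775739]), 'tvec': array([-0.01028645,  0.50058646,  1.68721742])}
0.1 [ 0.20158702 -0.56459805  0.2177131 ] [-3.09397976e+00 -5.35577047e-01  2.14365588e-04]
```

View pics/scene0.png

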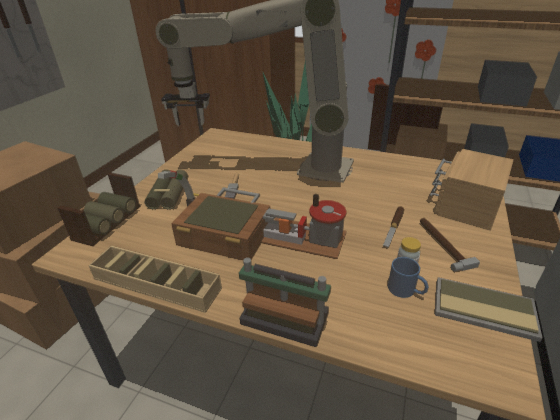

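View pics/top0.png

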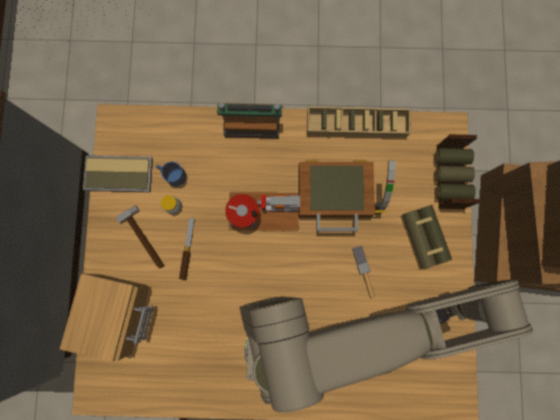

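The scene view shows the chest near (225,225), with the red wheel at (327,213) and its black knob at (316,200). In the top view the chest is at (337,188), the wheel at (242,211) and the bar at (337,230). The brush lies in front of the chest, at (364,272). I'll zoom in next.

```bash
cat > h.py <<'E'
import cv2, numpy as np
from plant import monitor, eyes
M={n:eyes.camera_model(n) for n in ("scene","top")}
def cam(n):
    m=M[n]; K=np.array([[m['fx'],0,m['cx']],[0,m['fy'],m['cy']],[0,0,1.]]); return K,cv2.Rodrigues(m['rvec'])[0],m['tvec']
def ray(n,p):
    K,R,t=cam(n); d=R.T@np.linalg.solve(K,[p[0],p[1],1.]); return -R.T@t,d/np.linalg.norm(d)
def plane(n,p,z):
    o,d=ray(n,p); return o+d*(z-o[2])/d[2]
def tri(ps,pt):
    o1,d1=ray("scene",ps); o2,d2=ray("top",pt)
    a=np.linalg.lstsq(np.c_[d1,-d2],o2-o1,rcond=None)[0]
    x,y=o1+a[0]*d1,o2+a[1]*d2; return (x+y)/2,np.linalg.norm(x-y)
def proj(n,X):
    K,R,t=cam(n); return cv2.projectPoints(np.float64(X).reshape(-1,1,3),R,t,K,None)[0][:,0]
E
python3 - <<'E'
import cv2,numpy as np
from h import *
a=cv2.imread("pics/scene0.png")[150:270,165:365]; b=cv2.imread("pics/top0.png")[150:250,210:410]
c=np.vstack([cv2.resize(a,None,fx=3.0,fy=3.0,interpolation=2)[:300*1+60],]); 
c=cv2.resize(a,(540,324),interpolation=2); d=cv2.resize(b,(540,270),interpolation=2)
cv2.imwrite("pics/z0.png",np.vstack([c,d]))
for n in ("scene","top"):
    im=cv2.imread(f"pics/{n}0.png"); hsv=cv2.cvtColor(im,40)
    for nm,lo,hi in (("red",(0,190,90),(4,255,255)),("red2",(174,190,90),(180,255,255)),("orange",(5,200,150),(12,255,255)),("green",(45,120,60),(75,255,255)),("yel",(22,190,140),(32,255,255)),("steel",(0,0,95),(180,50,255))):
        m=cv2.inRange(hsv,lo,hi)
        k,_,st,ce=cv2.connectedComponentsWithStats(m)
        for s,c in zip(st[1:],ce[1:]):
            if s[4]>5 and 165<c[0]<410 and 150<c[1]<270: print(n,nm,s,c.round(1))
E
```

```text
scene steel [339 158  14  22 151] [344.8 166.7]
scene steel [218 183  41  20 164] [237.6 190.6]
scene steel [225 192  10   5  36] [229.2 194.4]
scene steel [322 206  12   7  64] [327.5 208.9]
scene steel [263 208  33  10 171] [279.3 213.3]
scene steel [294 224   4   3  10] [295.3 225.2]
scene steel [304 226   5   3  11] [306.1 227.2]
scene steel [383 227  13  20 117] [389.2 236.5]
scene steel [264 229  34   9 125] [281.9 232.8]
scene steel [294 228   4   3  10] [295.8 229. ]
scene steel [268 234   7   4  12] [270.5 235.5]
scene steel [398 247  22  20 150] [409.8 254.8]
scene steel [244 258   7   5  31] [246.8 260. ]
scene steel [392 258   5   5   7] [393.9 259.6]
top red [226 195  33  32 597] [242.  210.9]
top red [261 195   4  14  43] [262.9 201.7]
top green [386 185   7   6  34] [389.  187.5]
top yel [161 196  15  14 161] [168.2 202.4]
top yel [376 211   9   1   9] [380. 211.]
top steel [388 161   7  19 110] [391.1 170. ]
top steel [385 193   6   8  34] [387.3 196.4]
top steel [266 196  34  15 315] [282.  201.4]
top steel [237 206  10   9  75] [241.5 210.1]
top steel [317 214  41  17 193] [336.6 225.8]
top steel [186 219   8  27 122] [189.3 232. ]
top steel [359 250   6   8  19] [361.4 252.8]
top steel [358 257   5   5  11] [360.3 258.5]
top steel [358 259  12  15 104] [363.2 267. ]
```

View pics/z0.png

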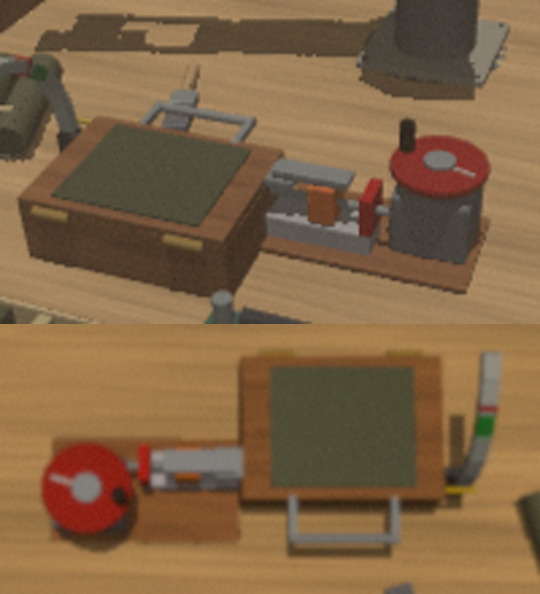

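The crop shows a grey bolt rail running chest +y from the chest to the red stop at top px (263,202). The knob top is at about top (254,213) and scene (316,195), and the bar runs along top y≈230.

```bash
python3 - <<'E'
from h import *
I={n:cv2.imread(f"pics/{n}0.png") for n in ("scene","top")}
C={}
for n,b in (("scene",(300,190,355,260)),("top",(220,190,262,235))):
    hsv=cv2.cvtColor(I[n],40); m=((hsv[...,0]<6)|(hsv[...,0]>172))&(hsv[...,1]>150)&(hsv[...,2]>60)
    w=np.zeros_like(m); w[b[1]:b[3],b[0]:b[2]]=1; m=(m&w).astype(np.uint8)
    k,l,st,ce=cv2.connectedComponentsWithStats(m); i=1+st[1:,4].argmax()
    ys,xs=np.where(l==i); h=cv2.convexHull(np.c_[xs,ys].astype(np.int32)); e=cv2.fitEllipse(h); C[n]=e[0]; print(n,st[i],e)
    # dark knob
    v=hsv[...,2]; w2=np.zeros_like(m); w2[b[1]-10:b[3],b[0]:b[2]]=1
    d=((v<45)&(w2>0)).astype(np.uint8); k,l,st,ce=cv2.connectedComponentsWithStats(d)
    print([(s,c.round(1)) for s,c in zip(st[1:],ce[1:]) if s[4]>6])
X,e=tri(C["scene"],C["top"]); print("wheel",X,e, plane("top",C["top"],.127),plane("scene",C["scene"],.127))
print("knobtop",tri((315.7,195.5),(254.4,213.3)))
# bar: top steel contour extents
for n,b in (("top",(310,213,365,240)),("scene",(212,180,265,205))):
    hsv=cv2.cvtColor(I[n],40); m=((hsv[...,1]<70)&(hsv[...,2]>75)); print(n)
    for r in range(b[1],b[3]): print(r,''.join('#' if q else '.' for q in m[r,b[0]:b[2]]))
E
```

```text
scene [310 201  36  22 472] ((327.2952575683594, 211.2071990966797), (21.556154251098633, 35.698944091796875), 93.41979217529297)
[]
top [226 195  33  32 675] ((241.9222412109375, 210.8026580810547), (32.35783004760742, 33.03245162963867), 1.239338994026184)
[]
wheel [0.50536676 0.13822629 0.12032677] 0.0020562107560137275 [0.50411649 0.13863912 0.127     ] [0.51493987 0.13939097 0.127     ]
knobtop (array([0.49067254, 0.09099088, 0.16412378]), np.float64(0.0001228617561443956))
top
213 .......................................................
214 .......###....................................#........
215 .......###...................................###.......
216 ......#####.................................####.......
217 ......#####.................................####.......
218 .......####.................................####.......
219 .......###...................................###.......
220 .......###...................................###.......
221 .......###...................................###.......
222 .......###...................................###.......
223 .......#
[... 1763 characters left out ...]
....
193 ......#####...#########...#####################......
194 .....#####....#########.........###############......
195 .....####....##########...............#########......
196 .............#########....................#####......
197 ................#######...................####.......
198 #.#.......................................####.......
199 #..#...#.................................####........
200 .#..##..................................####.........
201 ..#..##....#...........................####..........
202 .........#.#.#..#...##.#...............###...........
203 ##........#....###........#..#.......................
204 ...##..#.#..##..#.#.....##...........................
```

```bash
python3 - <<'E'
from h import *
L,R=plane("top",(316.5,229.2),.091),plane("top",(357.5,229.2),.091); m=(L+R)/2
print("bar",L,R,m,np.linalg.norm(L-R))
print("tri mid", tri((222+0.5*(259-222)-0.5,191.3),(337,229.2)), "right-end(y+)",tri((258.3,194.2),(317,229.2)),tri((222.5,189),(357,229.2)))
# case top corners by colour: brown rim
I=cv2.imread("pics/top0.png"); hsv=cv2.cvtColor(I,40)
w=plane("top",(241.92,210.8),.127); k=np.array([.4907,.0910,.164])
for yaw in (-4,-2,0,2,4):
    a=np.radians(yaw); Rz=np.array([[np.cos(a),-np.sin(a)],[np.sin(a),np.cos(a)]])
    print(yaw, "wheel pred from bar", m[:2]+Rz@[65,350]/np.float64(1000))
print("wheel",w,"knob radius",np.linalg.norm((k-w)[:2]))
# lid panel (dark green) min-area rect
msk=cv2.inRange(hsv,(20,40,30),(50,180,95)); z=np.zeros_like(msk); z[155:220,295:380]=255; msk&=z
c=max(cv2.findContours(msk,0,2)[0],key=cv2.contourArea); b=cv2.boxPoints(cv2.minAreaRect(c)); print(b); print([plane("top",p,.092)[:2].round(4) for p in b])
print(proj("top",np.array([m,m+[.255,0,0],[0.5,.14,.127]])))
# stop & green band & pointer
for nm,p,zz in (("stop",(262.9,201.7),.108),("green",(389,187.5),.24),("ptr",(380,211),.1)): print(nm,plane("top",p,zz))
# brush region extents on table
for p in ((357,248),(372,297)): print(plane("top",p,.01))
E
```

```text
bar [ 0.447352   -0.13540133  0.091     ] [ 0.45087544 -0.28651778  0.091     ] [ 0.44911372 -0.21095955  0.091     ] 0.15115752259550658
tri mid (array([ 0.44978437, -0.21291713,  0.09413267]), np.float64(0.005073465162798128)) right-end(y+) (array([ 0.44772934, -0.13893561,  0.09532672]), np.float64(0.004373776168384021)) (array([ 0.45181095, -0.28675766,  0.09069684]), np.float64(0.0043901280083717695))
-4 wheel pred from bar [0.53837015 0.13365369]
-2 wheel pred from bar [0.52628895 0.13655877]
0 wheel pred from bar [0.51411372 0.13904045]
2 wheel pred from bar [0.5018593 0.1410957]
4 wheel pred from bar [0.48954062 0.14272204]
wheel [0.50412604 0.13864758 0.127     ] knob radius 0.04950303272952882
[[310. 166.]
 [363. 166.]
 [363. 209.]
 [310. 209.]]
[array([ 0.6854, -0.108 ]), array([ 0.6901, -0.3071]), array([ 0.5266, -0.3068]), array([ 0.522 , -0.1103])]
[[337.00091638 229.2       ]
 [337.38755479 161.84701068]
 [241.50745515 211.91685429]]
stop [0.54259071 0.06433249 0.108     ]
green [ 0.57897491 -0.3679292   0.24      ]
ptr [ 0.51928605 -0.36795735  0.1       ]
[ 0.387294   -0.29850784  0.01      ]
[ 0.20296261 -0.35525857  0.01      ]
```

Call:
arm_command(deltas=[[[1.2,2.7,0.2,0,0,3],[1.2,2.7,0.2,0,0,3],[1.2,2.7,0.2,0,0,3],[1.2,2.7,0.2,0,0,3],[1.2,2.7,0.2,0,0,3],[1.2,2.7,0.2,0,0,3],[1.2,2.7,0.2,0,0,3],[1.2,2.7,0.2,0,0,3],[1.2,2.7,0.2,0,0,3],[1.2,2.7,0.2,0,0,3],[1.2,2.7,0.2,0,0,3],[1.2,2.7,0.2,0,0,3]]], gripper=-0.14, squeeze=15)

```text
t: 1.1
tool_pos: [0.3458, -0.2396, 0.2424]
orientation: [-2.776, -1.469, 0.0]
force: [0.7, -0.4, -1.0]
opening: 0.0401
gripper_force: 0.0
```

Call:
arm_command(deltas=[[[1.2,2.7,0,0,0,3],[1.2,2.7,0,0,0,3],[1.2,2.7,0,0,0,3],[1.2,2.7,0,0,0,3],[1.2,2.7,0,0,0,3],[1.2,2.7,0,0,0,3],[1.2,2.7,0,0,0,3],[1.2,2.7,0,0,0,3],[1.2,2.7,0,0,0,3],[1.2,2.7,0,0,0,3],[1.2,2.7,0,0,0,3],[1.2,2.7,0,0,0,3]]])

```text
t: 2.1
tool_pos: [0.4898, 0.0844, 0.2422]
orientation: [-2.186, -2.256, 0.001]
force: [1.2, -0.3, -0.0]
opening: 0.04
gripper_force: 0.0
```

```bash
cat >> h.py <<'E'
def st():
    s=monitor.read_state(); R=cv2.Rodrigues(np.float64(s['orientation']))[0]
    print("t",s['t'],"p",s['tool_pos'].round(4),"yaw",np.degrees(np.arctan2(R[1,1],R[0,1])).round(2),"z",R[:,2].round(3),"F",np.round(s['force'],2),"T",np.round(s['wrist_torque'],2),"op",s['opening'],s['gripper_force']); return s
E
python3 -c "
from h import *
s=st();print(s['q'].round(2))"
```

```text
t 2.1 p [0.4898 0.0844 0.2422] yaw 1.8 z [-0.001 -0.    -1.   ] F [ 1.21 -0.32 -0.05] T [-0.03 -0.1   0.02] op 0.04000328287570725 0.0
[ 0.07 -0.16  1.73 -0.    1.57  0.04]
```

Call:
arm_command(deltas=[[[0.1,0.6,-1.8,0,0,0],[0,0,-1.8,0,0,0],[0,0,-1.8,0,0,0],[0,0,-1.8,0,0,0],[0,0,-1.8,0,0,0],[0,0,-1.7,0,0,0],[0,0,0,0,0,0]]])

```text
t: 2.68
tool_pos: [0.4878, 0.0887, 0.1313]
orientation: [-2.186, -2.25, 0.008]
force: [-0.8, 0.2, -0.6]
opening: 0.0402
gripper_force: 0.0
```

```bash
python3 -c "
from h import *
st()
a=eyes.read_camera('scene')[150:270,265:385]; b=eyes.read_camera('top')[150:250,210:310]
cv2.imwrite('pics/z1.png',np.hstack([cv2.resize(a,(400,400),interpolation=2),cv2.resize(b,(400,400),interpolation=2)]))"
```

```text
t 2.6833 p [0.4878 0.0887 0.1313] yaw 1.64 z [-0.007 -0.001 -1.   ] F [-0.76  0.2  -0.64] T [-0.01 -0.04  0.03] op 0.04019373452006636 0.0
```

View pics/z1.png

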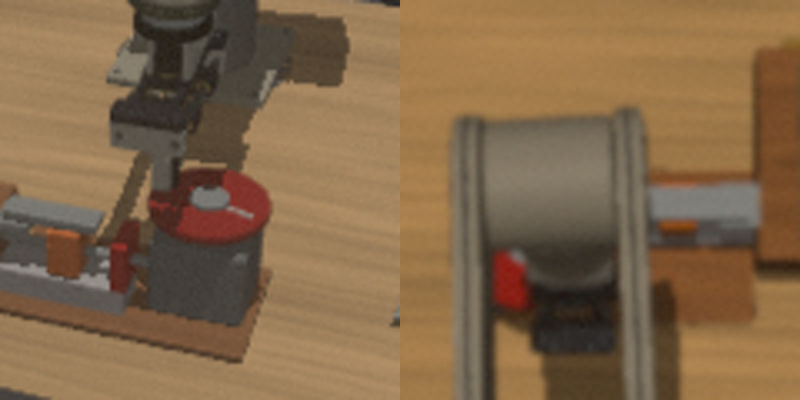

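The scene half shows the fingers straddling the knob at the wheel's near edge. The orange block at (65,252) is still well short of the red stop at (125,252). I'll close on the knob.

Call:
arm_command(deltas=[[[0,0,0,0,0,0],[0,0,0,0,0,0],[0,0,0,0,0,0],[0,0,0,0,0,0],[0,0,0,0,0,0]]], gripper=-1)

```text
t: 3.2
tool_pos: [0.4916, 0.089, 0.1369]
orientation: [2.188, 2.252, 0.003]
force: [-0.0, -0.4, 4.6]
opening: 0.0195
gripper_force: 15.0
```

```bash
python3 -c "
from h import *
st()"
```

```text
t 3.2 p [0.4916 0.089  0.1369] yaw 1.64 z [ 0.002  0.    -1.   ] F [-0.   -0.45  4.62] T [ 0.03 -0.13 -0.01] op 0.019504878532464274 15.001514554023743
```

```bash
python3 -c "
import numpy as np
p=np.radians(-105-15*np.arange(25)); P=4.8*np.c_[np.cos(p),np.sin(p)]
print(np.diff(P,axis=0).round(2).tolist())"
```

```text
[[-1.16, 0.48], [-0.99, 0.76], [-0.76, 0.99], [-0.48, 1.16], [-0.16, 1.24], [0.16, 1.24], [0.48, 1.16], [0.76, 0.99], [0.99, 0.76], [1.16, 0.48], [1.24, 0.16], [1.24, -0.16], [1.16, -0.48], [0.99, -0.76], [0.76, -0.99], [0.48, -1.16], [0.16, -1.24], [-0.16, -1.24], [-0.48, -1.16], [-0.76, -0.99], [-0.99, -0.76], [-1.16, -0.48], [-1.24, -0.16], [-1.24, 0.16]]
```

Call:
arm_command(deltas=[[[-1.16,0.48,0,0,0,0],[-0.99,0.76,0,0,0,0],[-0.76,0.99,0,0,0,0],[-0.48,1.16,0,0,0,0],[-0.16,1.24,0,0,0,0],[0.16,1.24,0,0,0,0],[0,0,0,0,0,0]]])

```text
t: 3.78
tool_pos: [0.4607, 0.1484, 0.1371]
orientation: [2.184, 2.249, 0.01]
force: [16.3, -3.3, -3.9]
opening: 0.0195
gripper_force: 15.0
```

Call:
arm_command(deltas=[[[0.68,1.14,0,0,0,0],[0.76,0.99,0,0,0,0],[0.99,0.76,0,0,0,0],[1.16,0.48,0,0,0,0],[1.24,0.16,0,0,0,0],[1.24,-0.16,0,0,0,0],[0,0,0,0,0,0]]])

```text
t: 4.37
tool_pos: [0.52, 0.1813, 0.137]
orientation: [2.188, 2.251, 0.004]
force: [0.6, 0.1, 8.0]
opening: 0.0195
gripper_force: 15.0
```

```bash
python3 -c "
from h import *
st()"
```

```text
t 4.3667 p [0.52   0.1813 0.137 ] yaw 1.62 z [ 0.003  0.    -1.   ] F [0.64 0.06 7.95] T [ 0.12 -0.23 -0.01] op 0.019542809401708022 15.003872662782669
```

Call:
arm_command(deltas=[[[1.16,-0.48,0,0,0,0],[0.99,-0.76,0,0,0,0],[0.76,-0.99,0,0,0,0],[0.48,-1.16,0,0,0,0],[0.16,-1.24,0,0,0,0],[-0.16,-1.24,0,0,0,0],[-0.48,-1.16,0,0,0,0],[-0.76,-0.99,0,0,0,0],[-0.99,-0.76,0,0,0,0],[-1.16,-0.48,0,0,0,0],[-1.24,-0.16,0,0,0,0],[-1.24,0.16,0,0,0,0]]])

```text
t: 5.37
tool_pos: [0.4932, 0.0888, 0.137]
orientation: [2.189, 2.251, 0.005]
force: [4.3, 8.1, 4.9]
opening: 0.02
gripper_force: 15.0
```

```bash
cat > blk.py <<'E'
from h import *
im=eyes.read_camera('scene'); hsv=cv2.cvtColor(im,40)
h,s,v=[hsv[205:250,255:315,i] for i in range(3)]
for nm,m in (("orange",(h>=5)&(h<=14)&(s>185)&(v>100)),("red",((h<=3)|(h>=175))&(s>170))):
    k,l,S,C=cv2.connectedComponentsWithStats(m.astype(np.uint8)); i=1+S[1:,4].argmax(); print(nm,S[i]+[255,205,0,0,0],C[i].round(1)+[255,205])
E
python3 blk.py; python3 -c "
from h import *
st()
I=cv2.imread('pics/scene0.png'); eyes.read_camera=lambda n:I
exec(open('blk.py').read().split('import *')[1])"
```

```text
t 5.4167 p [0.4913 0.0897 0.1369] yaw 1.63 z [ 0.001  0.002 -1.   ] F [0.08 0.7  9.21] T [ 0.01 -0.03  0.  ] op 0.019884393216391114 15.004663914442062Traceback (most recent call last):
  File "blk.py", line 5, in <module>
    k,l,S,C=cv2.connectedComponentsWithStats(m.astype(np.uint8)); i=1+S[1:,4].argmax(); print(nm,S[i]+[255,205,0,0,0],C[i].round(1)+[255,205])
                                                                      ~~~~~~~~~~~~~~^^
ValueError: attempt to get argmax of an empty sequence
Traceback (most recent call last):
ValueError: attempt to get argmax of an empty sequence
```

```bash
cat > blk.py <<'E'
from h import *
def rep(im):
    hsv=cv2.cvtColor(im,40); h,s,v=[hsv[205:250,255:320,i].astype(int) for i in range(3)]
    for nm,m in (("orange",(h>=6)&(h<=14)&(s>165)&(v>95)),("red",((h<=4)|(h>=175))&(s>150)&(v>70))):
        k,l,S,C=cv2.connectedComponentsWithStats(m.astype(np.uint8))
        for q,c in zip(S[1:],C[1:]):
            if q[4]>15: print(nm,q+[255,205,0,0,0],c.round(1)+[255,205])
E
python3 -c "
from blk import *
I=cv2.imread('pics/scene0.png'); print(cv2.cvtColor(I,40)[226,278:308].tolist()); rep(I); print(); J=eyes.read_camera('scene'); cv2.imwrite('pics/s2.png',J); rep(J)"
```

```text
[[13, 54, 85], [12, 152, 97], [11, 164, 107], [11, 161, 108], [10, 156, 108], [11, 162, 107], [11, 158, 108], [11, 155, 110], [12, 157, 109], [11, 156, 108], [11, 150, 104], [11, 155, 89], [13, 110, 79], [17, 54, 75], [23, 31, 74], [14, 36, 79], [19, 21, 97], [14, 27, 103], [15, 19, 106], [10, 29, 105], [4, 151, 93], [4, 149, 96], [4, 157, 91], [4, 163, 91], [5, 152, 89], [6, 131, 82], [5, 82, 93], [16, 24, 117], [15, 30, 120], [14, 64, 116]]
red [310 205  10  15 115] [315.1 211.8]
red [298 217   8  14  59] [301.2 222.8]

red [310 209   6   4  22] [312.3 210.5]
red [298 223   5   6  20] [299.6 225.2]
red [298 231   5   6  18] [299.9 233.7]
```

```bash
python3 -c "
from h import *
for f in ('scene0','s2'):
    H=cv2.cvtColor(cv2.imread(f'pics/{f}.png'),40).astype(int)
    for r in (224,226,228,230): print(r,''.join('o' if 8<=a[0]<=14 and a[1]>130 else 'r' if (a[0]<=6 or a[0]>175) and a[1]>120 else '.' for a in H[r,255:315]))
print(proj('scene',np.array([[.56,.0,.09],[.56,.04,.09]])))"
```

```text
224 o.......................ooooooooooo........rrrrrrrroo.......
226 ........................ooooooooooo........rrrrrr...........
228 ........................oooooooooooo.......rrrrrr...........
230 ........................oooooooooo.........rrrrrrroo........
224 ..............................ooooooooooo..rrrrrrrrr........
226 ..............................oooooooooo...rrrrr............
228 ..............................ooooooooooo..rrrrr............
230 ..............................oooooooooo...rrrr..r..........
[[283.4209605  219.66048977]
 [294.57682486 221.97102422]]
```

Call:
arm_command(deltas=[[[-1.16,0.48,0,0,0,0],[-0.99,0.76,0,0,0,0],[-0.76,0.99,0,0,0,0],[-0.48,1.16,0,0,0,0],[-0.16,1.24,0,0,0,0],[0.16,1.24,0,0,0,0],[0.48,1.16,0,0,0,0],[0.76,0.99,0,0,0,0],[0.99,0.76,0,0,0,0],[1.16,0.48,0,0,0,0],[1.24,0.16,0,0,0,0],[0,0,0,0,0,0]]])

```text
t: 6.47
tool_pos: [0.5072, 0.183, 0.1369]
orientation: [2.188, 2.251, 0.003]
force: [0.2, -1.3, 11.1]
opening: 0.0198
gripper_force: 15.0
```

```bash
python3 -c "
from h import *
st(); J=eyes.read_camera('scene')
H=cv2.cvtColor(J,40).astype(int)
for r in (224,226,228,230): print(r,''.join('o' if 8<=a[0]<=14 and a[1]>130 else 'r' if (a[0]<=6 or a[0]>175) and a[1]>120 else '.' for a in H[r,255:315]))
p=np.radians(60-7.5*np.arange(38)); P=4.8*np.c_[np.cos(p),np.sin(p)]
print(np.diff(P,axis=0).round(2).tolist())"
```

```text
t 6.4667 p [0.5072 0.183  0.1369] yaw 1.63 z [ 0.003 -0.    -1.   ] F [ 0.15 -1.29 11.08] T [-0.19 -0.07 -0.04] op 0.019801512732642274 15.004635751247406
224 ................................ooooooooooorrrrrrrroo.......
226 ................................ooooooooooorrrrrr...........
228 ................................ooooooooooorrrrr............
230 ................................ooooooooooorrrrrrrr.........
[[0.52, -0.35], [0.47, -0.41], [0.41, -0.47], [0.35, -0.52], [0.28, -0.56], [0.2, -0.59], [0.12, -0.62], [0.04, -0.63], [-0.04, -0.63], [-0.12, -0.62], [-0.2, -0.59], [-0.28, -0.56], [-0.35, -0.52], [-0.41, -0.47], [-0.47, -0.41], [-0.52, -0.35], [-0.56, -0.28], [-0.59, -0.2], [-0.62, -0.12], [-0.63, -0.04], [-0.63, 0.04], [-0.62, 0.12], [-0.59, 0.2], [-0.56, 0.28], [-0.52, 0.35], [-0.47, 0.41], [-0.41, 0.47], [-0.35, 0.52], [-0.28, 0.56], [-0.2, 0.59], [-0.12, 0.62], [-0.04, 0.63], [0.04, 0.63], [0.12, 0.62], [0.2, 0.59], [0.28, 0.56], [0.35, 0.52]]
```

Call:
arm_command(deltas=[[[0.63,-0.04,0.1,0,0,0],[0.62,-0.12,0,0,0,0],[0.59,-0.2,0,0,0,0],[0,0,0,0,0,0]]])

```text
t: 6.85
tool_pos: [0.5248, 0.1795, 0.137]
orientation: [2.189, 2.252, 0.003]
force: [2.3, 4.0, 4.3]
opening: 0.0199
gripper_force: 15.0
```

Call:
arm_command(deltas=[[[0.56,-0.28,0,0,0,0],[0.52,-0.35,0,0,0,0],[0.47,-0.41,0,0,0,0],[0,0,0,0,0,0]]])

```text
t: 7.18
tool_pos: [0.5407, 0.169, 0.1371]
orientation: [2.189, 2.252, 0.005]
force: [5.4, 5.6, 1.0]
opening: 0.0195
gripper_force: 15.0
```

Call:
arm_command(deltas=[[[0.46,-0.4,0,0,0,0],[0.4,-0.46,0,0,0,0],[0.32,-0.55,0,0,0,0],[0,0,0,0,0,0]]])

```text
t: 7.52
tool_pos: [0.5515, 0.1533, 0.137]
orientation: [2.189, 2.251, -0.001]
force: [1.2, -0.2, 5.5]
opening: 0.0198
gripper_force: 15.0
```

Call:
arm_command(deltas=[[[0.2,-0.59,0,0,0,0],[0.12,-0.62,0,0,0,0],[0.04,-0.63,0,0,0,0],[0,0,0,0,0,0]]])

```text
t: 7.85
tool_pos: [0.5551, 0.1356, 0.137]
orientation: [2.19, 2.252, 0.002]
force: [2.9, 1.1, 3.8]
opening: 0.0197
gripper_force: 15.0
```

Call:
arm_command(deltas=[[[-0.04,-0.63,0,0,0,0],[-0.12,-0.62,0,0,0,0],[-0.2,-0.59,0,0,0,0],[0,0,0,0,0,0]]])

```text
t: 8.18
tool_pos: [0.5495, 0.1165, 0.1355]
orientation: [-2.19, -2.251, 0.005]
force: [-0.7, 0.6, -0.7]
opening: 0.001
gripper_force: 0.0
```

```bash
python3 -c "
from h import *
st(); J=eyes.read_camera('scene')
H=cv2.cvtColor(J,40).astype(int)
for r in (220,222,224,226,228,230,232): print(r,''.join('o' if 8<=a[0]<=14 and a[1]>130 else 'r' if (a[0]<=6 or a[0]>175) and a[1]>120 else '.' for a in H[r,255:315]))
a=J[190:260,245:345]; cv2.imwrite('pics/z3.png',cv2.resize(a,(700,490),interpolation=2))"
```

```text
t 8.1833 p [0.5495 0.1165 0.1355] yaw 1.59 z [-0.003 -0.001 -1.   ] F [-0.75  0.63 -0.74] T [-0.01 -0.09  0.01] op 0.0009725697751738926 0.0
220 ....o............................ooooo............r.........
222 ..o..............................ooooooooooor....rr.........
224 oo................................ooooooooorrrrrrrr.........
226 o.................................ooooooooorrrrrr...........
228 ..................................ooooooooorrrrrr...........
230 ..................................ooooooooorrrrrrr..........
232 ..................................ooooooooorrrrrrr..........
```

View pics/z3.png

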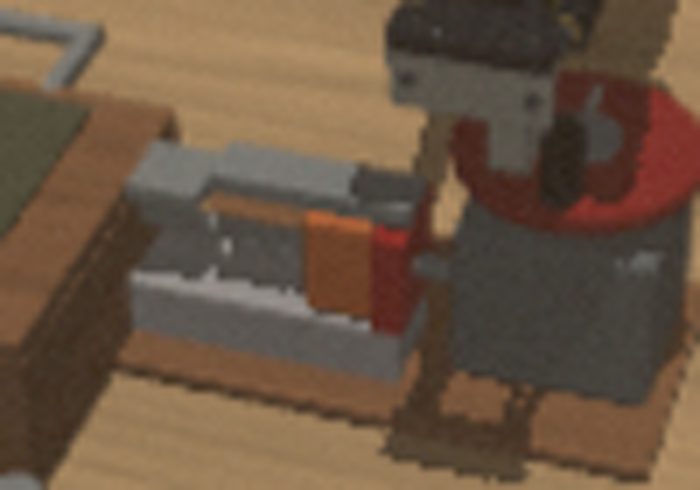

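The block (crop 340,260) looks flush with the red stop (395,270). The knob, at crop (565,160), has slipped out of the fingers, most likely because the stop blocked it. I'll locate the knob and press it clockwise again to be sure.

```bash
python3 -c "
from h import *
A=np.array([.5058,.1352])
for px,z in (((325.7,206.8),.167),((325.7,213),.147)):
    K=plane('scene',px,z); d=K[:2]-A; print(K,np.hypot(*d),np.degrees(np.arctan2(d[1],d[0])))
for ph in (10,5,0,-5,-10,-15,-20):
    a=np.radians(ph); x=np.r_[A+.048*np.array([np.cos(a),np.sin(a)]),.167]; print(ph,x,proj('scene',x)[0])
"
```

```text
[0.54839868 0.14112152 0.167     ] 0.0430082775406051 7.913806902598506
[0.55394937 0.14355928 0.147     ] 0.048869617532173545 9.849029383448654
10 [0.55307077 0.14353511 0.167     ] [326.05002843 207.72881009]
5 [0.55361735 0.13938348 0.167     ] [324.73986485 207.58011448]
0 [0.5538 0.1352 0.167 ] [323.45226407 207.36825828]
-5 [0.55361735 0.13101652 0.167     ] [322.1978601  207.09516933]
-10 [0.55307077 0.12686489 0.167     ] [320.98692679 206.76331392]
-15 [0.55216444 0.12277669 0.167     ] [319.82927658 206.37566504]
-20 [0.55090525 0.11878303 0.167     ] [318.73416735 205.93566481]
```

Call:
arm_command(deltas=[[[0,0,2,0,0,0],[0,0,2,0,0,0],[0.4,1.2,1,0,0,0],[0,2.3,0,0,0,0],[0,2.3,0,0,0,0],[0,0,-2.5,0,0,0],[0,0,-2.3,0,0,0],[0,0,0,0,0,0],[0,-0.5,0,0,0,0],[0,-0.5,0,0,0,0],[0,0,0,0,0,0]]])

```text
t: 9.15
tool_pos: [0.5557, 0.1649, 0.1403]
orientation: [2.189, 2.251, 0.002]
force: [0.1, 0.2, -0.0]
opening: 0.0006
gripper_force: 0.0
```

Call:
arm_command(deltas=[[[0,-0.3,0,0,0,0],[0,-0.3,0,0,0,0],[0,0,0,0,0,0]]])

```text
t: 9.4
tool_pos: [0.5554, 0.1594, 0.1396]
orientation: [2.19, 2.252, 0.002]
force: [-0.8, -1.0, 0.4]
opening: 0.0006
gripper_force: 0.0
```

Call:
arm_command(deltas=[[[0,-0.3,0,0,0,0],[0,-0.3,0,0,0,0],[0,0,0,0,0,0]]])

```text
t: 9.65
tool_pos: [0.5549, 0.1572, 0.1394]
orientation: [-2.186, -2.252, -0.008]
force: [-1.5, 14.7, 1.4]
opening: 0.0005
gripper_force: 7.3
```

Call:
arm_command(deltas=[[[0,-0.3,0,0,0,0],[0,-0.2,0,0,0,0],[0,0,0,0,0,0]]])

```text
t: 9.9
tool_pos: [0.5546, 0.1566, 0.1396]
orientation: [-2.18, -2.251, -0.016]
force: [-2.0, 32.9, -0.5]
opening: 0.0006
gripper_force: 16.2
```

Call:
arm_command(deltas=[[[0,1.0,0,0,0,0],[0,1.0,2,0,0,0],[0,0,3,0,0,0],[0,0,3,0,0,0],[0,0,2,0,0,0],[0,0,0,0,0,0]]], gripper=-0.14)

```text
t: 10.4
tool_pos: [0.5573, 0.1696, 0.245]
orientation: [2.186, 2.25, 0.011]
force: [0.8, 0.0, 1.2]
opening: 0.0355
gripper_force: 0.0
```

Call:
arm_command(deltas=[[[-0.9,-3.2,0,0,0,0],[-0.9,-3.2,0,0,0,0],[-0.9,-3.2,0,0,0,0],[-0.9,-3.2,0,0,0,0],[-0.9,-3.2,0,0,0,0],[-0.9,-3.2,0,0,0,0],[-0.9,-3.2,0,0,0,0],[-0.9,-3.2,0,0,0,0],[-0.9,-3.2,0,0,0,0],[-0.9,-3.2,0,0,0,0],[-0.9,-3.2,0,0,0,0],[-0.6,-3,0,0,0,0]]])

```text
t: 11.4
tool_pos: [0.4485, -0.2146, 0.238]
orientation: [-2.189, -2.252, 0.001]
force: [0.2, -0.3, -0.1]
opening: 0.0404
gripper_force: 0.0
```

```bash
python3 -c "
from blk import *
st(); J=eyes.read_camera('scene'); cv2.imwrite('pics/s4.png',J)
H=cv2.cvtColor(J,40).astype(int)
for r in (220,224,228,232): print(r,''.join('o' if 8<=a[0]<=14 and a[1]>130 else 'r' if (a[0]<=6 or a[0]>175) and a[1]>120 else '.' for a in H[r,255:315]))
print(proj('scene',np.array([[.4475,-.136,.091],[.451,-.286,.091]])))"
```

```text
t 11.4 p [ 0.4485 -0.2146  0.238 ] yaw 1.62 z [-0.001  0.    -1.   ] F [ 0.24 -0.26 -0.08] T [-0.05 -0.02 -0.  ] op 0.04044407969019935 0.0
220 ...o......................o.......oooo......................
224 .o................................ooooooooorrrrrr.oo........
228 ..................................ooooooooorrrrrr...........
232 ..................................ooooooooorrrrrrr..........
[[259.69980128 195.32875525]
 [223.34489859 188.92724037]]
```

Call:
arm_command(deltas=[[[0.1,0.2,-2,0,0,0],[0,0,-2,0,0,0],[0,0,-2,0,0,0],[0,0,-2,0,0,0],[0,0,-2,0,0,0],[0,0,-2,0,0,0],[0,0,-1,0,0,0],[0,0,0,0,0,0]]])

```text
t: 12.12
tool_pos: [0.4487, -0.2097, 0.1054]
orientation: [-2.186, -2.249, 0.002]
force: [-0.2, 0.0, -0.3]
opening: 0.0399
gripper_force: 0.0
```

Call:
arm_command(deltas=[[[0,0,-1,0,0,0],[0,0,-1,0,0,0],[0,0,-1,0,0,0],[0,0,-0.5,0,0,0],[0,0,0,0,0,0]]])

```text
t: 12.53
tool_pos: [0.4499, -0.2105, 0.0721]
orientation: [-2.188, -2.251, 0.001]
force: [-0.6, 0.5, -0.6]
opening: 0.0399
gripper_force: 0.0
```

Call:
arm_command(deltas=[[[0,0,0,0,0,0],[0,0,0,0,0,0],[0,0,0,0,0,0],[0,0,0,0,0,0],[0,0,0,0,0,0],[0,0,0,0,0,0]]], gripper=-1, squeeze=12)

```text
t: 13.03
tool_pos: [0.4499, -0.2112, 0.0737]
orientation: [-2.189, -2.252, 0.002]
force: [-4.0, -0.4, 2.8]
opening: 0.0139
gripper_force: 12.0
```

```bash
python3 -c "
from h import *
st()
t=np.arange(0,1.051,.05); P=25.5*np.c_[-np.cos(t+.0196),np.sin(t+.0196)]
print(np.c_[t[1:],np.diff(P,axis=0)].round(2).tolist())"
```

```text
t 13.0333 p [ 0.4499 -0.2112  0.0737] yaw 1.64 z [-0.002 -0.    -1.   ] F [-3.96 -0.42  2.77] T [-0.24  0.87 -0.  ] op 0.013907172983901341 11.993486434221268
[[0.05, 0.06, 1.27], [0.1, 0.12, 1.27], [0.15, 0.18, 1.26], [0.2, 0.25, 1.25], [0.25, 0.31, 1.24], [0.3, 0.37, 1.22], [0.35, 0.43, 1.2], [0.4, 0.49, 1.18], [0.45, 0.55, 1.15], [0.5, 0.61, 1.12], [0.55, 0.66, 1.09], [0.6, 0.71, 1.06], [0.65, 0.77, 1.02], [0.7, 0.82, 0.98], [0.75, 0.86, 0.94], [0.8, 0.91, 0.89], [0.85, 0.95, 0.85], [0.9, 0.99, 0.8], [0.95, 1.03, 0.75], [1.0, 1.07, 0.69], [1.05, 1.1, 0.64]]
```

Call:
arm_command(deltas=[[[0.06,0,1.27,0,0,0],[0.12,0,1.27,0,0,0],[0.18,0,1.26,0,0,0],[0.25,0,1.25,0,0,0],[0,0,0,0,0,0]]])

```text
t: 13.45
tool_pos: [0.456, -0.211, 0.1264]
orientation: [-2.188, -2.252, 0.002]
force: [-11.2, 0.5, 1.8]
opening: 0.0137
gripper_force: 12.0
```

```bash
cat > ptr.py <<'E'
from h import *
def look(f=None):
    for n in ("top","scene"):
        J=eyes.read_camera(n)
        if f: cv2.imwrite(f"pics/{f}_{n}.png",J)
        hsv=cv2.cvtColor(J,40); m=cv2.inRange(hsv,(20,130,90),(34,255,255)); z=np.zeros_like(m)
        b=(365,150,410,225) if n=="top" else (160,120,215,215); z[b[1]:b[3],b[0]:b[2]]=255
        k,_,S,C=cv2.connectedComponentsWithStats(m&z)
        print(n,[(s.tolist(),c.round(1).tolist()) for s,c in zip(S[1:],C[1:]) if s[4]>2])
E
python3 -c "
from ptr import *
st(); look('a')"
```

```text
t 13.45 p [ 0.456  -0.211   0.1264] yaw 1.63 z [-0.002  0.    -1.   ] F [-11.21   0.48   1.81] T [ 0.08  1.8  -0.02] op 0.013676216270762178 12.016933187842369
top [([385, 187, 1, 3, 3], [385.0, 188.0]), ([392, 188, 2, 3, 4], [392.8, 189.2]), ([385, 207, 4, 3, 9], [386.3, 208.0])]
scene [([191, 186, 5, 2, 9], [193.2, 186.4])]
```

Call:
arm_command(deltas=[[[0.15,0,1.24,0,0,0],[0.33,0.02,1.22,0,0,0],[0.41,0.02,1.2,0,0,0],[0.48,0.02,1.18,0,0,0],[0.55,0.02,1.15,0,0,0],[0.6,0.02,1.12,0,0,0],[0,0,0,0,0,0]]])

```text
t: 14.13
tool_pos: [0.4839, -0.2104, 0.199]
orientation: [2.186, 2.251, 0.002]
force: [-2.8, -0.0, 2.0]
opening: 0.0137
gripper_force: 12.0
```

```bash
python3 -c "
from ptr import *
st(); look('b')"
```

```text
t 14.1333 p [ 0.4839 -0.2104  0.199 ] yaw 1.66 z [ 0.003 -0.002 -1.   ] F [-2.85 -0.03  1.97] T [-0.13  0.54 -0.04] op 0.013739533989518589 12.00656533241272
top [([393, 186, 1, 5, 5], [393.0, 188.0]), ([389, 199, 3, 3, 6], [389.8, 200.2])]
scene [([184, 175, 7, 4, 13], [187.2, 176.5])]
```

Call:
arm_command(deltas=[[[0.66,0.02,1.09,0,0,0],[0.71,0.02,1.06,0,0,0],[0.77,0.02,1.02,0,0,0],[0.82,0.02,0.98,0,0,0],[0.86,0.02,0.94,0,0,0],[0.91,0.02,0.89,0,0,0],[0,0,0,0,0,0]]])

```text
t: 14.82
tool_pos: [0.5297, -0.2094, 0.2577]
orientation: [2.189, 2.251, -0.001]
force: [-11.3, -0.3, 11.7]
opening: 0.0135
gripper_force: 12.0
```

```bash
cat >> ptr.py <<'E'
    s=st(); p=s['tool_pos']; print("theta z",np.arcsin((p[2]-.0737+.005)/.255)-.0196,"x",np.arccos((.7049-p[0])/.255)-.0196,"atan",np.arctan2(p[2]-.0737+.005,.7049-p[0])-.0196)
E
python3 -c "
from ptr import *
look('c')"
```

```text
top [([388, 186, 7, 6, 23], [391.3, 188.2])]
scene [([174, 169, 11, 4, 23], [178.9, 170.3])]
t 14.9167 p [ 0.5283 -0.2094  0.2564] yaw 1.61 z [-0.002 -0.001 -1.   ] F [-11.82  -0.63  12.77] T [-0.11  1.96 -0.07] op 0.013108199686619618 11.997960582375526
theta z 0.8078616102391907 x 0.7863496140980165 atan 0.7964396894913736
```

Call:
arm_command(deltas=[[[0.2,0,0.6,0,0,0],[0.5,0.02,0.45,0,0,0],[0.5,0.02,0.4,0,0,0],[0.5,0,0.4,0,0,0],[0.52,0.02,0.38,0,0,0],[0.52,0,0.37,0,0,0],[0.53,0.02,0.35,0,0,0],[0.54,0,0.34,0,0,0],[0,0,0,0,0,0]]], squeeze=20)

```text
t: 15.67
tool_pos: [0.5686, -0.2082, 0.2889]
orientation: [2.188, 2.252, 0.001]
force: [-1.9, -5.1, 2.9]
opening: 0.0132
gripper_force: 20.0
```

```bash
python3 -c "
from ptr import *
look('d')
a=cv2.imread('pics/d_top.png')[150:230,340:420]; b=cv2.imread('pics/d_scene.png')[130:210,140:220]
cv2.imwrite('pics/z5.png',np.hstack([cv2.resize(q,(400,400),interpolation=2) for q in (a,b)]))"
```

```text
top [([386, 178, 10, 2, 20], [390.5, 178.5]), ([385, 187, 1, 3, 3], [385.0, 188.0]), ([393, 187, 1, 4, 4], [393.0, 188.5])]
scene [([168, 167, 11, 4, 25], [173.1, 168.6])]
t 15.7667 p [ 0.5677 -0.2083  0.2884] yaw 1.64 z [ 0.    -0.001 -1.   ] F [-1.46 -4.43  3.1 ] T [-0.92  0.32 -0.05] op 0.013532770368556256 20.00613123178482
theta z 1.0187450616079308 x 0.9830850494148505 atan 0.9929621119346866
```

View pics/z5.png

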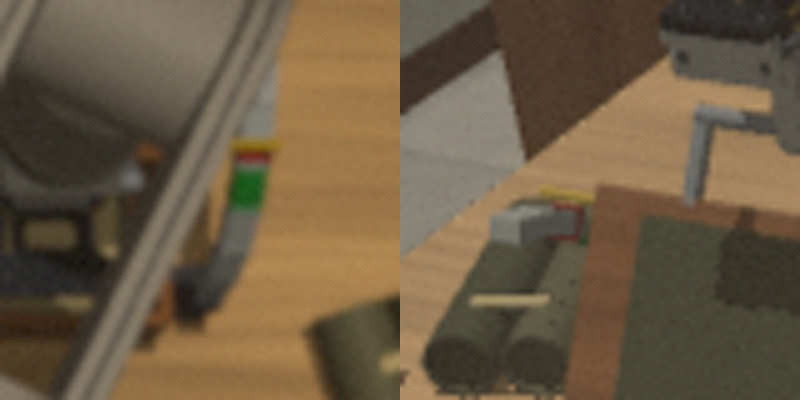

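The top crop shows the yellow pointer at (253,145), just above the red mark at (253,158), so it is past the balance mark. I'll go slightly further for margin, then ease it down.

Call:
arm_command(deltas=[[[0.27,0,0.17,0,0,0],[0.27,0,0.16,0,0,0],[0,0,0,0,0,0],[0,0,0,0,0,0]]])

```text
t: 16.1
tool_pos: [0.5727, -0.2082, 0.2915]
orientation: [2.189, 2.253, -0.0]
force: [-2.1, -4.4, 2.4]
opening: 0.0132
gripper_force: 20.0
```

Call:
arm_command(deltas=[[[-0.39,0,-0.23,0,0,0],[-0.38,-0.02,-0.24,0,0,0],[-0.38,0,-0.25,0,0,0],[-0.37,-0.02,-0.25,0,0,0],[-0.37,0,-0.26,0,0,0],[-0.36,-0.02,-0.27,0,0,0],[-0.36,0,-0.28,0,0,0],[-0.35,-0.02,-0.28,0,0,0],[-0.35,0,-0.29,0,0,0],[-0.34,-0.02,-0.3,0,0,0],[-0.33,0,-0.3,0,0,0],[0,0,0,0,0,0]]])

```text
t: 17.1
tool_pos: [0.5322, -0.2085, 0.2607]
orientation: [-2.188, -2.252, 0.0]
force: [0.5, -0.4, -1.4]
opening: 0.0133
gripper_force: 20.0
```

```bash
python3 -c "
from ptr import *
look('e')
a=cv2.imread('pics/e_top.png')[150:230,340:420]; b=cv2.imread('pics/e_scene.png')[130:210,140:220]
cv2.imwrite('pics/z6.png',np.hstack([cv2.resize(q,(400,400),interpolation=2) for q in (a,b)]))"
```

```text
top [([388, 186, 7, 5, 21], [391.4, 187.5])]
scene [([173, 169, 11, 3, 22], [178.2, 170.0])]
t 17.2 p [ 0.5328 -0.2085  0.2613] yaw 1.65 z [-0.001  0.001 -1.   ] F [ 0.82  0.29 -0.54] T [ 0.09 -0.31 -0.02] op 0.013507353764846445 19.99767690896988
theta z 0.8362402262777368 x 0.8106051776673068 atan 0.821967215394655
```

View pics/z6.png

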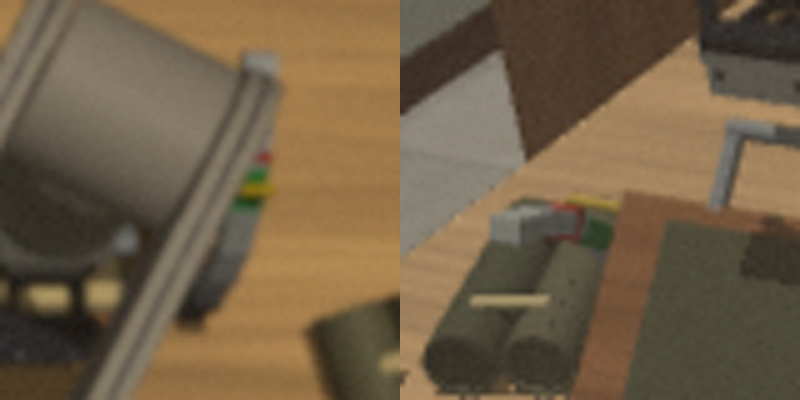

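The pointer, at top crop (258,190), sits in the middle of the green band, which runs from about 170 to 208. I'll hold still briefly and check that it stays put.

Call:
arm_command(deltas=[[[0,0,0,0,0,0],[0,0,0,0,0,0],[0,0,0,0,0,0],[0,0,0,0,0,0],[0,0,0,0,0,0],[0,0,0,0,0,0],[0,0,0,0,0,0],[0,0,0,0,0,0]]])

```text
t: 17.87
tool_pos: [0.5332, -0.2085, 0.2616]
orientation: [-2.189, -2.253, -0.001]
force: [2.3, 5.6, -2.0]
opening: 0.0134
gripper_force: 20.0
```

```bash
python3 -c "
from ptr import *
look('f')
H=cv2.cvtColor(cv2.imread('pics/f_scene.png'),40).astype(int)
for r in (224,228): print(r,''.join('o' if 8<=a[0]<=14 and a[1]>130 else 'r' if (a[0]<=6 or a[0]>175) and a[1]>120 else '.' for a in H[r,255:315]))
from plant import ticket
print(ticket.close_job())"
```

```text
top [([388, 185, 7, 5, 22], [391.3, 187.0])]
scene [([173, 169, 11, 3, 23], [178.0, 170.0])]
t 17.9667 p [ 0.5332 -0.2085  0.2616] yaw 1.66 z [-0.     0.001 -1.   ] F [ 1.76  5.51 -2.03] T [ 0.85 -0.54  0.01] op 0.01334469993695167 19.99751776456833
theta z 0.8381707282292501 x 0.8123562197540795 atan 0.8237513195442463
224 ..................................ooooooooorrrrrr.ro........
228 ..................................ooooooooorrrrrr...........
the job is handed in; nothing more can be done
None
```

The job is handed in: the bolt is wound to its stop, the lid was lifted past the red mark to about 1.0 rad without springing open, and the arm now holds it still by the bar with the pointer mid-green at about 0.82 rad; no verdict was returned.

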